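# Float ball into the trap chamber, cover held over its studs

### The arm

A 7-joint arm with a two-finger parallel gripper is mounted at the origin on a cart in front of the work surface, level with it; the furniture and walls round the work are solid. World frame = base frame: x ahead of the robot, y to its left, z up, the work surface at z = 0. Lengths are in m, angles in rad, forces in N, time in s.
With the tool pointing down it reaches from about 0.4 to 0.9 m from the base axis. Payload 5.5 kg.
Tool frame: the origin (TCP) lies at the centre of the arm's flange, where the gripper is bolted on; the fingertips stand ctrl.nose_length ahead of it and the grasp point (between the pads) lies 155 mm ahead of it (ctrl.nose_length is the distance from the TCP to the fingertips, in m); z points along the fingers, y is the line along which they close (so a half turn about z gives the same grasp; the last joint's range is limited). The gripper opens to 85 mm and grips with 20 to 120 N. Pads are 22 mm wide; open, the fingers measure 114 mm over their backs; the gripper's body (76 mm by 85 mm) begins 54 mm behind the grasp point. The pads swing forward as they close: fully open they stand 13 mm farther back than shut.
Start: joints at [-0.855, 0.501, -0.427, 1.55, 0.221, 1.138, -0.21], TCP at [0.284, 0.585, 0.405] pointing down, gripper open.
Joint ranges: [-2.88, 2.88], [-0.31, 2.03], [-1.54, 1.56], [0.2, 2.42], [-1.41, 4.55], [0.19, 2.02], [-2.57, 2.57]. Speed limits (rad/s): [2.57, 2.57, 3.14, 3.14, 3.14, 3.14, 3.14].

### API

Orientations are given as a rotation vector (axis times angle).
In Python, from rig import ctrl, capture gives the robot as it stands. The module is installed in compiled form; this text tells all that it offers.
- The arm moves only by the shell command python3 -m crank 'ROWS'. ROWS is JSON, a list of rows, each a list of 7 numbers: the turn, a rotation vector about the tool's x, y, z in rad, then the shift along the tool's x, y, z in m, then the finger opening in m, from 0 to 0.0854. In form: [[ax, ay, az, dx, dy, dz, hand], ...]. A call has 1 to 20 rows; each row is the pose to reach, as a shift and turn from the pose commanded when the call began, along the tool's axes at that moment; what a row does not reach only later rows make up. A row lasts 1/8 s, in which the tool goes at most 62.5 mm and 10.7 degrees, less where a joint would pass 70% of its speed; a pose out of reach is approached as far as the arm can. A call with a gripper value outside its range is refused whole. The fingers move at their own pace and stop on an object; the grip force is fixed at half the most. Time passes only in rows, so rows that repeat a pose let the fingers close. It gives the time, the measured TCP pose, the force, the opening and the grip force at its end, in the units of the state.
- ctrl.read_state(): the state, without advancing time (a new reading comes with each control period).
- capture(name): name is "scene" or "side" or "wrist"; returns a dict with "image" (420x560x3 uint8, red, green, blue), "K" (3x3 intrinsics, pixels), "R" (3x3) and "t" (3): a world point X has camera coordinates R X + t; the wrist camera has in their place "mount" (4x4, takes a point from camera to tool coordinates, whose origin is the TCP and whose axes are the flange's). Camera axes: x right, y down, z forward; pixel columns grow to the right and rows downward; lengths in m; the calibration is good to about 2 mm. A picture is of the moment at which its call begins: read the wrist's pose just before it. There is no depth.
- ctrl.close_job(): hands the job in; it is judged then, once.
The state is a dict: "time_s": time; "joint_pos": joint angles; "dq": joint speeds; "effort": joint torques, N m; "position": TCP position; "orientation": TCP orientation; "contact_force": force on the tool from outside, world axes, zero at the start; "moment": the same for the moment, N m; "finger_gap": finger opening in m; "gripper_force": force on a finger pad.
Only numpy, scipy, OpenCV 4.12 (cv2) and the standard library are available. Lean on these libraries where they do the work, as an engineer would, in place of code of your own. Each camera call takes 0.05 s, during which the arm holds its last target. There are 200 camera calls.

### The job

I am closing up this float trap. Take the steel float ball out of the sample dish, lower it gently onto the drain seat at the bottom of the open chamber and let go of it there: do not drop it in or press it down hard. Then take the loose two-eared cover by the square boss, carry it over the rack of moulds without disturbing them, and hold it level about a centimetre above the tips of the two studs, its two holes lined up over them and never touching the chamber, so that I can lay the seal in before it is closed: finish while still holding it there, do not set it down.

Things in the scene. Friction and masses are not known exactly. Their poses are not given: they have to be found in the camera images.
- chamber: Fixed aluminium trap chamber: round open pot, upright on a 126 x 126 x 8 mm plate. Origin: centre of the plate's underside; z up. Bore 92 mm, rim (flange top) at height 66 mm. The floor is a 10 degree cone, 20 mm high at the wall, down which the ball rolls to the seat in the centre. Round 112 mm flange with two ears; studs (8 mm thick) stand at y = +62 and -62 mm, up to height 80 mm.
- seat (a point): The drain seat: lowest point of the chamber's floor, in its centre, 54 mm below the rim. The ball's centre is 20 mm above this point when it rests there.
- stud_a (a point): Tip of the stud on the chamber's +y side (14 mm above the rim).
- stud_b (a point): Tip of the stud on the chamber's -y side.
- stud_mid (a point): Point midway between the two stud tips: on the chamber's axis, 14 mm above the rim.
- float_center (a point): Centre of the float, a plain hollow steel ball 40 mm in diameter (60 g nominal), that lies in the dish.
- dish: Clear sample dish, 61 mm across, rim 13 mm high, floor 2 mm thick, fixed on the surface. Origin: centre of its underside. It holds the ball at the start.
- cover: Loose aluminium cover (320 g), lying right way up on the surface; half a turn makes no difference. Origin: centre of its underside; z up. Spigot 88 mm round, 4 mm high; on it a plate (height 4 to 11 mm), 112 mm round, 150 mm over its two ears, with an 11 mm hole in each ear at y = +62 and -62 mm. Square boss 28 x 28 mm in the middle, sides along x and y, height 11 to 48 mm, brass ring on top.
- boss (a point): Grip point in the middle of the cover's square boss, 34 mm above the cover's origin.
- cover_mid (a point): Centre of the underside of the cover's plate, midway between the lower mouths of the two holes, 4 mm above the cover's origin.
- rack: Fixed white tray, 148 (x) x 86 (y) x 16 mm, between the parts and the chamber; three moulds stand in it in a row along its x. Origin: centre of its underside. To the right of and behind it stands the fixed seam press (its foot begins at x = 0.50 m, the row of moulds on its top reaches a height of 0.22 m).
- rack_mould_1: Blue mould, 74 x 36 x 94 mm, standing loose in the rack, its top 98 mm above the surface. Origin: centre of its underside.
- rack_mould_2: Second blue mould, as the first.
- rack_mould_3: Third blue mould, as the first.
Things that resemble listed ones, but are neither listed nor needed, are in the scene too. Of the things that look like the part that bears float_center, the smaller one is meant.

How it is judged:
On the way:
1. the float ball lies on the drain seat in the chamber, let go and at rest, the cover not yet over it (horizontal distance between float_center and seat below 0.008 m and z of float_center in the frame of chamber below 0.038 m and contact force between the fingers and float below 0.05 N and linear speed of float below 0.05 m/s and horizontal distance between cover_mid and stud_mid above 0.1 m), for 0.2 s.
At the end, for the whole second after the job is handed in: Cover held still, level within 4 deg, clear of the chamber: plate underside 3 to 22 mm above the stud tips, middle within 6 mm of the chamber's axis, ears within 0.1 rad of the studs' line (either way round); ball let go, its centre within 8 mm of the seat sideways and no higher than its rest (horizontal distance between cover_mid and stud_mid below 0.006 m and angle between the y axis of cover and the y axis of chamber, either way round below 0.1 rad and angle between cover's own z axis and vertical below 0.07 rad and z of cover_mid in the frame of stud_mid between 0.003 and 0.022 m and contact force between cover and chamber below 0.05 N and contact force between the fingers and cover above 1 N and linear speed of cover below 0.02 m/s and horizontal distance between float_center and seat below 0.008 m and z of float_center in the frame of chamber below 0.038 m and contact force between the fingers and float below 0.05 N); the arm keeps its last pose, push and grip.
It fails at once if the ball is dropped into the chamber (it moves faster than 0.55 m/s inside, a fall of some 15 mm) (horizontal distance between float_center and seat below 0.046 m and z of float_center in the frame of chamber below 0.07 m and linear speed of float above 0.55 m/s).
It fails at once if the ball is pressed against the chamber with more than 40 N (contact force between float and chamber above 40 N).
It fails at once if the cover touches the chamber (contact force between cover and chamber above 0.3 N).
It fails at once if a mould in the rack is knocked over, tipped or shifted by more than 15 mm (distance of any of rack_mould_1, rack_mould_2, rack_mould_3 from where it was at the start of the episode above 0.015 m or angle between any of rack_mould_1, rack_mould_2, rack_mould_3's own z axis and vertical above 0.2 rad).
It also fails if it takes over 72 s, if anything falls off the work surface, if the arm or the gripper's body presses on something with over 40 N, if the wrist force passes 120 N, or if a joint passes its speed limit or range.

## Working session

There is one attempt and no reset: what is moved stays moved. The work goes in short steps, Python scripts to look and compute and a shell command to move; the robot and the scene stay as the last step left them, time stands still between calls to the robot, and variables do not carry over. Pictures are saved under pics/ and viewed, at most 12 in all, crops included, and the job is handed in when it is done.

```bash
mkdir -p pics
python3 - <<'E'
from rig import ctrl, capture
import cv2, numpy as np
s=ctrl.read_state(); print({k:np.round(v,4).tolist() if not isinstance(v,(int,float)) else v for k,v in s.items()}, ctrl.nose_length)
for n in ("scene","side","wrist"):
    c=capture(n); cv2.imwrite(f"pics/{n}0.png",c["image"][:,:,::-1]); print(n,{k:np.round(c[k],4).tolist() for k in c if k!="image"})
E
```

```text
{'time_s': 0.0, 'joint_pos': [-0.8548, 0.5019, -0.4268, 1.5514, 0.2208, 1.1383, -0.2103], 'dq': [-0.0008, -0.0002, 0.0019, -0.0003, 0.0002, 0.0001, 0.0014], 'effort': [0.0004, -56.9539, -5.8156, -28.0929, 0.0107, 0.0124, 0.0], 'position': [0.2843, 0.5842, 0.4037], 'orientation': [-0.705, -3.0609, 0.003], 'contact_force': [-0.6742, 0.051, 0.2495], 'moment': [0.0328, -0.001, 0.0368], 'gripper_force': 0.0, 'finger_gap': 0.08553669849454064} 0.1734
scene {'K': [[394.555, 0.0, 281.691], [0.0, 394.555, 208.0443], [0.0, 0.0, 1.0]], 'R': [[-0.8171, -0.576, -0.0214], [-0.36, 0.539, -0.7615], [0.4502, -0.6145, -0.6479]], 't': [0.4141, 0.2377, 0.6824]}
side {'K': [[486.8432, 0.0, 283.0525], [0.0, 486.8432, 205.7555], [0.0, 0.0, 1.0]], 'R': [[-0.9143, -0.4048, 0.0128], [-0.1836, 0.386, -0.904], [0.3611, -0.8289, -0.4273]], 't': [0.4468, 0.1731, 1.0348]}
wrist {'K': [[343.0573, 0.0, 276.5623], [0.0, 343.0573, 212.5674], [0.0, 0.0, 1.0]], 'mount': [[0.0014, -0.9461, -0.3237, 0.0823], [1.0, 0.0011, 0.0011, 0.0002], [-0.0007, -0.3237, 0.9461, 0.0303], [0.0, 0.0, 0.0, 1.0]]}
```

View pics/scene0.png

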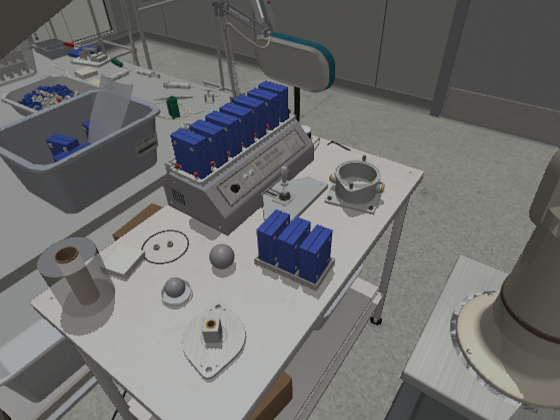

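View pics/side0.png

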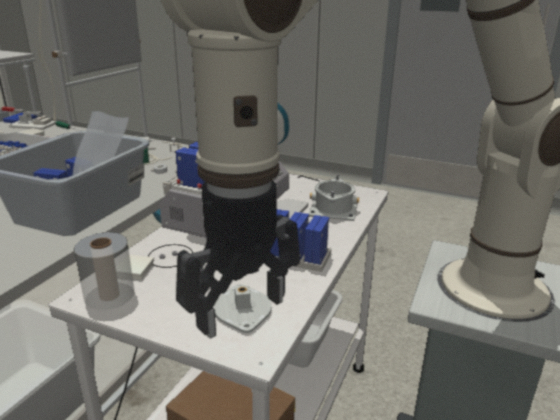

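The scene picture shows the dish ball at about (175,287), a larger loose ball at (222,256), which is the decoy, the cover boss top at (211,324), the cover holes at about (216,306) and (208,369), the rack at (295,250) and the chamber at (358,182). In the side picture the gripper hides the dish.

```bash
cat > h.py <<'E'
from rig import ctrl, capture
import cv2, numpy as np
from scipy.spatial.transform import Rotation as Ro
def cam(n):
    s=ctrl.read_state(); c=capture(n)
    if n=="wrist":
        T=np.eye(4);T[:3,:3]=Ro.from_rotvec(s["orientation"]).as_matrix();T[:3,3]=s["position"]
        W=np.linalg.inv(T@c["mount"]); c["R"]=W[:3,:3]; c["t"]=W[:3,3]
    return c
def ray(c,u,v,z):
    d=c["R"].T@np.linalg.inv(c["K"])@[u,v,1]; o=-c["R"].T@c["t"]; return o+d*(z-o[2])/d[2]
def proj(c,X):
    p=c["K"]@(c["R"]@np.asarray(X,float)+c["t"]); return p[:2]/p[2]
def save(c,n): cv2.imwrite(f"pics/{n}.png",c["image"][:,:,::-1])
E
python3 - <<'E'
from h import *
c=cam("scene")
for n,u,v,z in [("ball",175,287,.022),("big",222,256,.025),("boss",211,324,.048),("h1",216,306,.011),("h2",208,369,.011),("stud1",363,158,.08),("stud2",349,187,.08)]: print(n,ray(c,u,v,z).round(4))
im=c["image"][140:390,150:390]; cv2.imwrite("pics/crop1.png",cv2.resize(im[:,:,::-1],None,fx=2.4,fy=2.4,interpolation=2))
E
```

```text
ball [0.5768 0.2604 0.022 ]
big [0.5532 0.1495 0.025 ]
boss [0.447  0.2923 0.048 ]
h1 [0.487  0.2431 0.011 ]
h2 [0.4134 0.343  0.011 ]
stud1 [ 0.442  -0.2664  0.08  ]
stud2 [ 0.4149 -0.1402  0.08  ]
```

View pics/crop1.png

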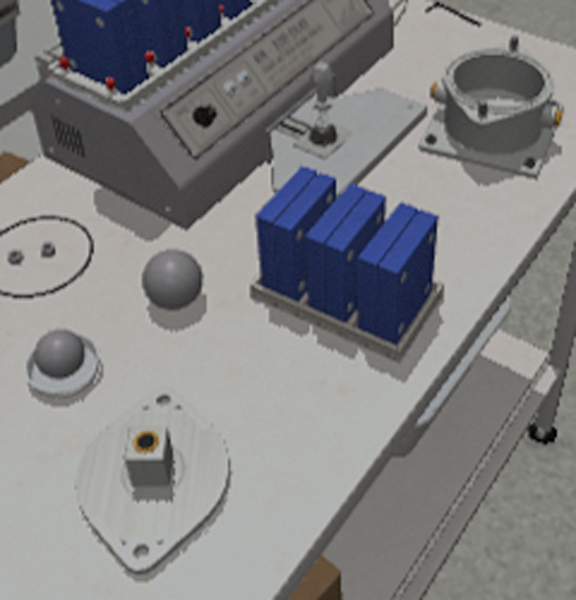

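View pics/wrist0.png

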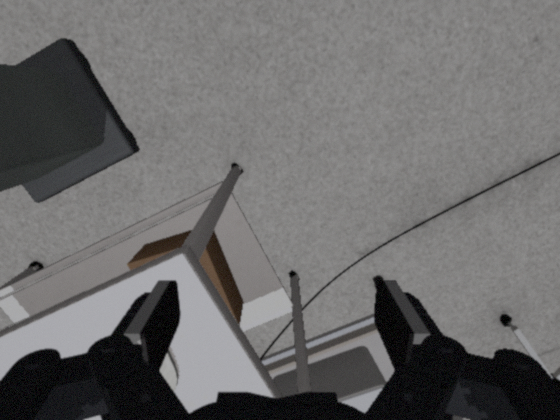

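The crop refines these points: ball (174.6,287.5), boss ring (210.8,323.3), cover holes (217.9,306.3) and (208.8,369.2), stud tips (364,156) and (350.8,183.8). The wrist view shows mostly floor and the table corner, so it's no use yet.

Run:
```python
from h import *
c=cam("scene")
P={}
for n,u,v,z in [("ball",174.6,287.5,.022),("boss",210.8,323.3,.048),("h1",217.9,306.3,.011),("h2",208.8,369.2,.011),("stud1",364,156,.08),("stud2",350.8,183.8,.08)]: P[n]=ray(c,u,v,z); print(n,P[n].round(4))
for a,b in (("h1","h2"),("stud1","stud2")):
    d=P[b]-P[a]; print((P[a]+P[b])/2,np.linalg.norm(d),np.degrees(np.arctan2(d[1],d[0])))
s=ctrl.read_state(); R=Ro.from_rotvec(s["orientation"]).as_matrix(); print(R.round(3))
# move: above between ball and cover, TCP (0.45,.26,.40)
print(R.T@(np.array([.50,.25,.36])-s["position"]))
```

```text
ball [0.5765 0.2617 0.022 ]
boss [0.4483 0.2915 0.048 ]
h1 [0.4836 0.2415 0.011 ]
h2 [0.4121 0.3425 0.011 ]
stud1 [ 0.444  -0.2761  0.08  ]
stud2 [ 0.4172 -0.1533  0.08  ]
[0.44781986 0.29204138 0.011     ] 0.12376212957186078 125.29325706978048
[ 0.43060558 -0.21473341  0.08      ] 0.1256843671723552 102.33156471311145
[[-0.899  0.437 -0.   ]
 [ 0.437  0.899 -0.001]
 [ 0.    -0.001 -1.   ]]
[-0.34024267 -0.20626816  0.0443414 ]
```

```bash
python3 -m crank '[[0,0,0.5,-0.4035,-0.162,0.044,0.085],[0,0,0.5,-0.4035,-0.162,0.044,0.085],[0,0,0.5,-0.4035,-0.162,0.044,0.085],[0,0,0.5,-0.4035,-0.162,0.044,0.085],[0,0,0.5,-0.4035,-0.162,0.044,0.085],[0,0,0.5,-0.4035,-0.162,0.044,0.085],[0,0,0.5,-0.4035,-0.162,0.044,0.085],[0,0,0.5,-0.4035,-0.162,0.044,0.06],[0,0,0.5,-0.4035,-0.162,0.044,0.06],[0,0,0.5,-0.4035,-0.162,0.044,0.06]]'
python3 - <<'E'
from h import *
c=cam("wrist"); save(c,"w1"); s=ctrl.read_state(); print(s["time_s"],s["position"],s["finger_gap"],Ro.from_rotvec(s["orientation"]).as_matrix().round(3))
b=proj(c,[.5765,.2617,.022]); print(b)
c2=cam("scene");save(c2,"s1")
E
```

```text
time_s: 1.5
position: [0.5751, 0.2644, 0.3608]
orientation: [-1.436, -2.793, -0.001]
contact_force: [0.6, 0.2, 0.8]
finger_gap: 0.0599
gripper_force: 0.0
1.55 [0.57510166 0.26435379 0.36091123] 0.05970077029684433 [[-0.582  0.813 -0.   ]
 [ 0.813  0.582  0.001]
 [ 0.001  0.    -1.   ]]
[274.97808383 192.71589133]
```

View pics/w1.png

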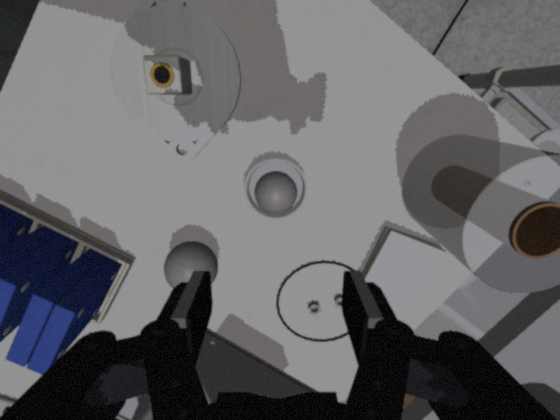

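The wrist view shows the ball at (275.5,193.5) in the dish, within 1 px of the prediction. The larger decoy is at (190,268), and nothing else is near the fingers.

Run:
```python
from h import *
c=cam("wrist"); s=ctrl.read_state(); R=Ro.from_rotvec(s["orientation"]).as_matrix()
g=cv2.cvtColor(c["image"],cv2.COLOR_RGB2GRAY)[160:225,240:315]
h=cv2.HoughCircles(g,cv2.HOUGH_GRADIENT,1,20,param1=100,param2=10,minRadius=18,maxRadius=25); print(h[0][:2]+[240,160,0])
b=ray(c,275.5,193.5,.022); print(b, R.T@(np.array([b[0],b[1],.187])-s["position"]))
```

```text
[[275.5 191.5  21. ]]
[0.57769629 0.26102756 0.022     ] [-3.74734072e-03  1.30649117e-04  1.73950890e-01]
```

```bash
python3 -m crank '[[0,0,0,-0.003,0,0.05,0.06],[0,0,0,-0.003,0,0.10,0.06],[0,0,0,-0.003,0,0.14,0.06],[0,0,0,-0.003,0,0.16,0.06],[0,0,0,-0.003,0,0.17,0.06],[0,0,0,-0.003,0,0.174,0.06],[0,0,0,-0.003,0,0.174,0.06],[0,0,0,-0.003,0,0.174,0.03],[0,0,0,-0.003,0,0.174,0.03],[0,0,0,-0.003,0,0.174,0.03],[0,0,0,-0.003,0,0.174,0.03],[0,0,0,-0.003,0,0.174,0.03],[0,0,0,-0.003,0,0.174,0.03]]'
```

```text
time_s: 3.28
position: [0.5787, 0.2601, 0.1882]
orientation: [1.44, 2.79, 0.003]
contact_force: [-1.2, -1.0, 6.7]
finger_gap: 0.0371
gripper_force: 59.5
```

Run:
```python
from h import *
ims=[]
for n in("side","scene"):
    c=cam(n); u,v=proj(c,[.578,.260,.03]).astype(int); print(n,u,v)
    ims.append(cv2.resize(c["image"][max(v-40,0):v+40,max(u-40,0):u+40,::-1],(400,400),interpolation=2))
cv2.imwrite("pics/g1.png",np.hstack(ims))
```

```text
side 193 272
scene 173 283
```

View pics/g1.png

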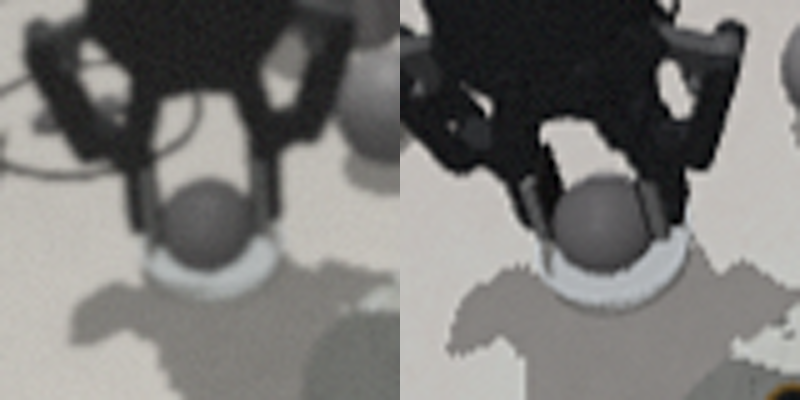

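The crops show the pads ending at about the ball's equator. A gap of 37 mm suggests the grip is slightly high, so I'll regrip lower.

```bash
python3 -m crank '[[0,0,0,0,0,0,0.058],[0,0,0,0,0,0,0.058],[0,0,0,0,0,0,0.058],[0,0,0,0,0,0.003,0.058],[0,0,0,0,0,0.005,0.058],[0,0,0,0,0,0.005,0.058],[0,0,0,0,0,0.005,0.03],[0,0,0,0,0,0.005,0.03],[0,0,0,0,0,0.005,0.03],[0,0,0,0,0,0.005,0.03],[0,0,0,0,0,0.005,0.03]]'
```

```text
time_s: 4.75
position: [0.5809, 0.2618, 0.1855]
orientation: [1.438, 2.787, 0.013]
contact_force: [0.6, 1.7, 14.7]
finger_gap: 0.037
gripper_force: 64.9
```

```bash
python3 -m crank '[[0,0,0,0,0,-0.005,0.03],[0,0,0,0,0,-0.01,0.03],[0,0,0,0,0,-0.03,0.03],[0,0,0,0,0,-0.06,0.03],[0,0,0,0,0,-0.1,0.03],[0,0,0,0,0,-0.15,0.03],[0,0,0,0,0,-0.17,0.03],[0,0,0,0,0,-0.17,0.03],[0,0,0,0,0,-0.17,0.03]]'
python3 - <<'E'
from h import *
s=ctrl.read_state(); p=np.array(s["position"]); R=Ro.from_rotvec(s["orientation"]).as_matrix(); print(R.round(3))
b=p+R@[0,0,.164]; ims=[]
for n in("side","scene","wrist"):
    c=cam(n); q=proj(c,b); u,v=q.astype(int); print(n,q)
    ims.append(cv2.resize(c["image"][max(v-40,0):v+40,max(u-40,0):u+40,::-1],(260,260),interpolation=2))
cv2.imwrite("pics/g2.png",np.hstack(ims))
# chamber move: rotate tool y to 12.3deg ; target TCP above chamber
print(R.T@(np.array([.4306,-.2147,p[2]])-p), np.degrees(np.arctan2(R[1,1],R[0,1])))
E
```

```text
time_s: 5.88
position: [0.5773, 0.2594, 0.3498]
orientation: [-1.44, -2.79, 0.004]
contact_force: [-0.2, 0.4, -0.7]
finger_gap: 0.037
gripper_force: 60.1
[[-0.579  0.815 -0.003]
 [ 0.815  0.579 -0.001]
 [ 0.001 -0.003 -1.   ]]
side [189.09276357 205.35399414]
scene [156.31912892 224.84220982]
wrist [274.68854081 291.32976348]
[-0.30139684 -0.39427006  0.0010962 ] 35.409598736682355
```

View pics/g2.png

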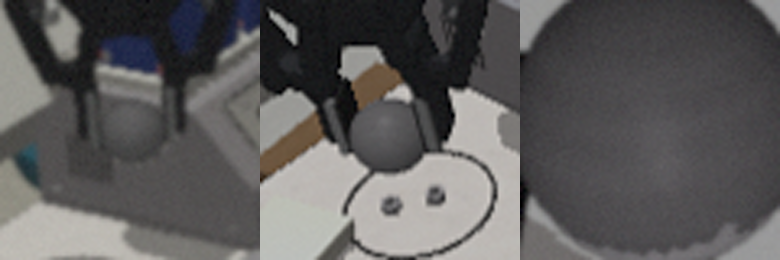

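The ball is held centrally in all three views, with its centre 0.164 m ahead of the TCP. Next I raise it and go over to the chamber.

```bash
python3 -m crank '[[0,0,0,0.03,-0.04,-0.04,0.03],[0,0,0,0.06,-0.08,-0.08,0.03],[0,0,0,0.079,-0.112,-0.08,0.03],[0,0,0.1,0.04,-0.14,-0.08,0.03],[0,0,0.15,0.0,-0.17,-0.08,0.03],[0,0,0.2,-0.04,-0.2,-0.08,0.03],[0,0,0.25,-0.08,-0.23,-0.08,0.03],[0,0,0.3,-0.12,-0.26,-0.08,0.03],[0,0,0.35,-0.16,-0.29,-0.08,0.03],[0,0,0.404,-0.2,-0.32,-0.08,0.03],[0,0,0.404,-0.24,-0.35,-0.08,0.03],[0,0,0.404,-0.28,-0.38,-0.08,0.03],[0,0,0.404,-0.301,-0.394,-0.08,0.03],[0,0,0.404,-0.301,-0.394,-0.08,0.03],[0,0,0.404,-0.301,-0.394,-0.08,0.03],[0,0,0.404,-0.301,-0.394,-0.08,0.03]]'
python3 - <<'E'
from h import *
s=ctrl.read_state(); print(s["position"])
c=cam("wrist"); save(c,"w2")
for x in ([.444,-.2761,.08],[.4172,-.1533,.08]): print(proj(c,x))
E
```

```text
time_s: 8.02
position: [0.4316, -0.2123, 0.4314]
orientation: [-1.968, -2.448, -0.0]
contact_force: [-0.6, 0.1, -1.6]
finger_gap: 0.037
gripper_force: 60.2
[ 0.43157049 -0.21234673  0.43135761]
[273.88537801 248.04136261]
[273.93019011 121.46733682]
```

View pics/w2.png

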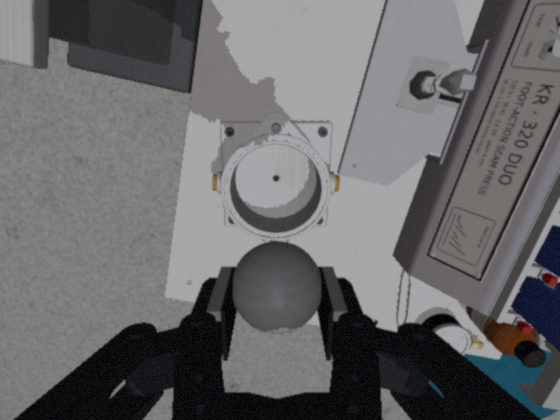

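The wrist view shows the open chamber with its drain hole at (275.5,178.5), and the upper stud near (276,126). The ball hides the lower stud.

Run:
```python
from h import *
s=ctrl.read_state();R=Ro.from_rotvec(s["orientation"]).as_matrix(); p=np.array(s["position"])
c=cam("wrist"); g=cv2.cvtColor(c["image"],cv2.COLOR_RGB2GRAY)
w=g[168:190,265:287]; m=(w<w.min()+40); y,x=np.nonzero(m); print(w.min(),m.sum(),x.mean()+265,y.mean()+168)
seat=ray(c,x.mean()+265,y.mean()+168,.012); print("seat",seat)
h=cv2.HoughCircles(g[110:250,200:350],cv2.HOUGH_GRADIENT,1,10,param1=120,param2=20,minRadius=40,maxRadius=65); 
for q in h[0][:6]: print(q+[200,110,0], ray(c,q[0]+200,q[1]+110,.066))
print(R.T@(seat-p))
cv2.imwrite("pics/w2c.png",cv2.resize(c["image"][105:255,195:355,::-1],None,fx=3.9,fy=3.9,interpolation=2))
```

```text
42 19 275.63157894736844 177.5263157894737
seat [ 0.43317053 -0.21926472  0.012     ]
[275.5        187.5         45.59999847] [ 0.43270629 -0.21710423  0.066     ]
[270.5        178.5         58.90000153] [ 0.42583908 -0.2091338   0.066     ]
[277.5        168.5         63.29999924] [ 0.43047313 -0.19775591  0.066     ]
[283.5        178.5         56.59999847] [ 0.43851524 -0.20633003  0.066     ]
[267.5        193.5         52.20000076] [ 0.42613866 -0.22497575  0.066     ]
[286.5        188.5         53.29999924] [ 0.44375985 -0.21572393  0.066     ]
[-7.20788442e-03  2.06308189e-04  4.19505498e-01]
```

View pics/w2c.png

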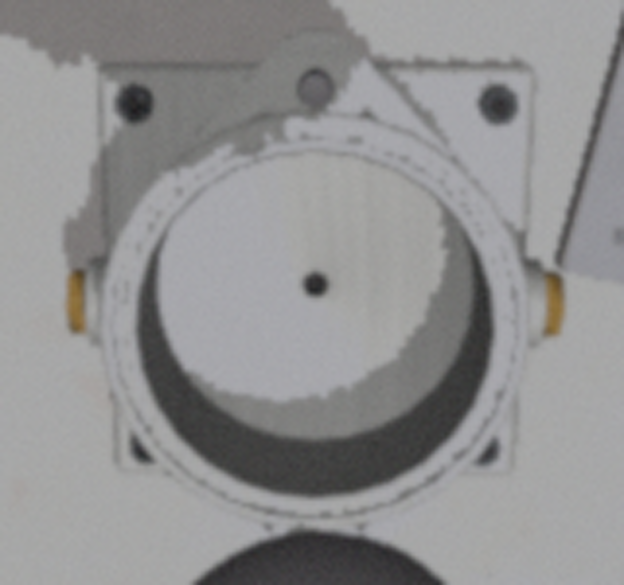

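The crop shows the bore centre at (276,187.8), the drain at (275.6,177.5) and the stud at (275.8,127.6). The chamber's y axis lines up with the tool's x. Now I lower the ball in stages.

```bash
python3 -m crank '[[0,0,0,-0.006,0,0.03,0.03],[0,0,0,-0.006,0,0.07,0.03],[0,0,0,-0.006,0,0.11,0.03],[0,0,0,-0.006,0,0.14,0.03],[0,0,0,-0.006,0,0.16,0.03],[0,0,0,-0.006,0,0.18,0.03],[0,0,0,-0.006,0,0.195,0.03],[0,0,0,-0.006,0,0.21,0.03],[0,0,0,-0.006,0,0.22,0.03],[0,0,0,-0.006,0,0.225,0.03],[0,0,0,-0.006,0,0.225,0.03],[0,0,0,-0.006,0,0.225,0.03]]'
```

```text
time_s: 9.62
position: [0.4328, -0.2198, 0.2071]
orientation: [1.971, 2.445, 0.0]
contact_force: [0.5, -0.8, 0.0]
finger_gap: 0.037
gripper_force: 60.2
```

```bash
python3 -m crank '[[0,0,0,0,0,0.003,0.03],[0,0,0,0,0,0.006,0.03],[0,0,0,0,0,0.008,0.03],[0,0,0,0,0,0.008,0.03]]'; python3 -m crank '[[0,0,0,0,0,0.001,0.03],[0,0,0,0,0,0.0015,0.03],[0,0,0,0,0,0.0015,0.03]]'
```

```text
time_s: 10.12
position: [0.4325, -0.2195, 0.1985]
orientation: [-1.971, -2.446, 0.0]
contact_force: [-0.1, 0.5, -0.2]
finger_gap: 0.0368
gripper_force: 60.2
time_s: 10.5
position: [0.4326, -0.2196, 0.1972]
orientation: [-1.971, -2.446, -0.0]
contact_force: [-0.6, 0.1, -1.1]
finger_gap: 0.0371
gripper_force: 60.2
```

```bash
python3 -m crank '[[0,0,0,0,0,0.001,0.03],[0,0,0,0,0,0.001,0.03],[0,0,0,0,0,0.001,0.03]]'; python3 -m crank '[[0,0,0,0,0,0.001,0.03],[0,0,0,0,0,0.001,0.03],[0,0,0,0,0,0.001,0.03]]'
```

```text
time_s: 10.88
position: [0.4326, -0.2196, 0.1962]
orientation: [-1.971, -2.446, -0.0]
contact_force: [-0.2, 0.1, -0.1]
finger_gap: 0.0371
gripper_force: 60.2
time_s: 11.25
position: [0.4327, -0.2198, 0.1957]
orientation: [1.972, 2.445, 0.0]
contact_force: [-1.3, 0.3, 5.8]
finger_gap: 0.0369
gripper_force: 60.9
```

Contact at 6 N, so the ball is on the floor. Release gently and rise.

```bash
python3 -m crank '[[0,0,0,0,0,0,0.045],[0,0,0,0,0,0,0.048],[0,0,0,0,0,0,0.048],[0,0,0,0,0,0,0.048],[0,0,0,0,0,0,0.048],[0,0,0,0,0,-0.01,0.048],[0,0,0,0,0,-0.03,0.048],[0,0,0,0,0,-0.06,0.048],[0,0,0,0,0,-0.1,0.048],[0,0,0,0,0,-0.14,0.048],[0,0,0,0,0,-0.19,0.06],[0,0,0,0,0,-0.235,0.06],[0,0,0,0,0,-0.235,0.06],[0,0,0,0,0,-0.235,0.06],[0,0,0,0,0,-0.235,0.06]]'
python3 - <<'E'
from h import *
s=ctrl.read_state();R=Ro.from_rotvec(s["orientation"]).as_matrix(); p=np.array(s["position"])
c=cam("wrist"); save(c,"w3"); cv2.imwrite("pics/w3c.png",cv2.resize(c["image"][105:275,185:365,::-1],None,fx=3.5,fy=3.5,interpolation=2))
print(p,R.round(4),"ball pred",proj(c,[.4327,-.2185,.032]),proj(c,[.4327,-.2185,.066]))
for n in ("x",): pass
E
```

```text
time_s: 13.12
position: [0.4321, -0.2193, 0.4289]
orientation: [-1.97, -2.444, 0.001]
contact_force: [0.2, 0.6, 0.6]
finger_gap: 0.06
gripper_force: 0.0
[ 0.43205198 -0.21928363  0.42887116] [[-0.2124  0.9772 -0.0026]
 [ 0.9772  0.2124  0.001 ]
 [ 0.0015 -0.0023 -1.    ]] ball pred [276.96722651 175.74658102] [276.93129248 183.27036112]
```

View pics/w3c.png

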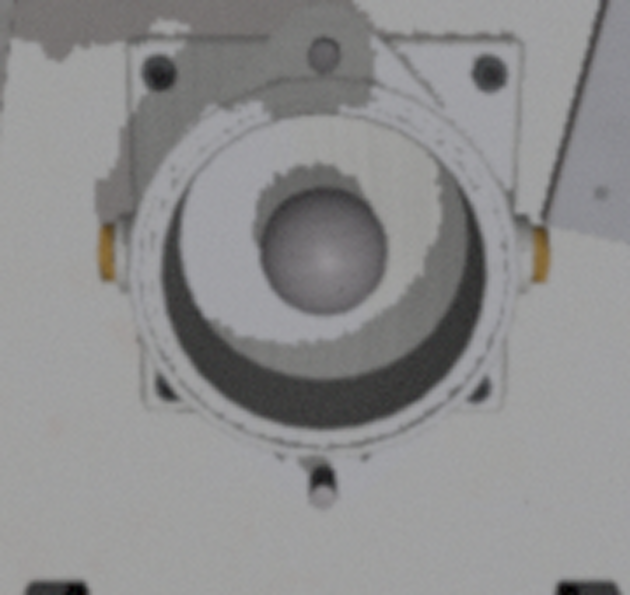

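The ball rests centred at (277.6,176.7), on the seat. The stud tips are at (277.3,120.4) and (277.3,246.4).

Run:
```python
from h import *
s=ctrl.read_state();R=Ro.from_rotvec(s["orientation"]).as_matrix(); p=np.array(s["position"])
c=cam("wrist")
a=ray(c,277.3,120.4,.08);b=ray(c,277.3,246.4,.08);d=a-b; m=(a+b)/2
print(a,b,m,np.linalg.norm(d),np.degrees(np.arctan2(d[1],d[0])),"ball",ray(c,277.6,176.7,.032),"tooly",np.degrees(np.arctan2(R[1,1],R[0,1])))
print(R.T@(m-p))
# to cover: look pose TCP (0.448,.2918,.40), tool y 35.3deg
print(R.T@(np.array([.448,.2918,p[2]])-p))
```

```text
[ 0.41990333 -0.15841007  0.08      ] [ 0.44644322 -0.27930335  0.08      ] [ 0.43317327 -0.21885671  0.08      ] 0.1237721694847311 102.38181645568666 ball [ 0.43361738 -0.21941485  0.032     ] tooly 12.263035870930088
[-3.12974976e-04  1.97127540e-03  3.48804729e-01]
[4.96096007e-01 1.24073750e-01 4.85021038e-04]
```

```bash
python3 -m crank '[[0,0,0,0.05,0.012,0,0.06],[0,0,0,0.11,0.027,0,0.06],[0,0,-0.1,0.17,0.042,0,0.06],[0,0,-0.2,0.23,0.057,0,0.06],[0,0,-0.3,0.29,0.072,0,0.06],[0,0,-0.4,0.35,0.087,0,0.06],[0,0,-0.404,0.41,0.102,0,0.06],[0,0,-0.404,0.46,0.115,0,0.06],[0,0,-0.404,0.496,0.124,0,0.06],[0,0,-0.404,0.496,0.124,0,0.06],[0,0,-0.404,0.496,0.124,0,0.06],[0,0,-0.404,0.496,0.124,0,0.06],[0,0,-0.404,0.496,0.124,0,0.06]]'
python3 - <<'E'
from h import *
s=ctrl.read_state();R=Ro.from_rotvec(s["orientation"]).as_matrix(); p=np.array(s["position"])
c=cam("wrist"); print(p,np.degrees(np.arctan2(R[1,1],R[0,1])))
for x in ([.448,.2918,.048],[.4836,.2415,.011],[.4121,.3425,.011]): print(proj(c,x))
cv2.imwrite("pics/w4c.png",cv2.resize(c["image"][90:290,170:390,::-1],None,fx=3,fy=3,interpolation=2))
E
```

```text
time_s: 14.85
position: [0.4488, 0.2903, 0.4302]
orientation: [1.443, 2.79, -0.0]
contact_force: [-0.0, -0.1, 0.8]
finger_gap: 0.0602
gripper_force: 0.0
[0.44875701 0.29026104 0.43024754] 35.29983966884577
[275.87447203 176.74431722]
[275.8747539  219.87851093]
[275.96627944 113.26667513]
```

View pics/w4c.png

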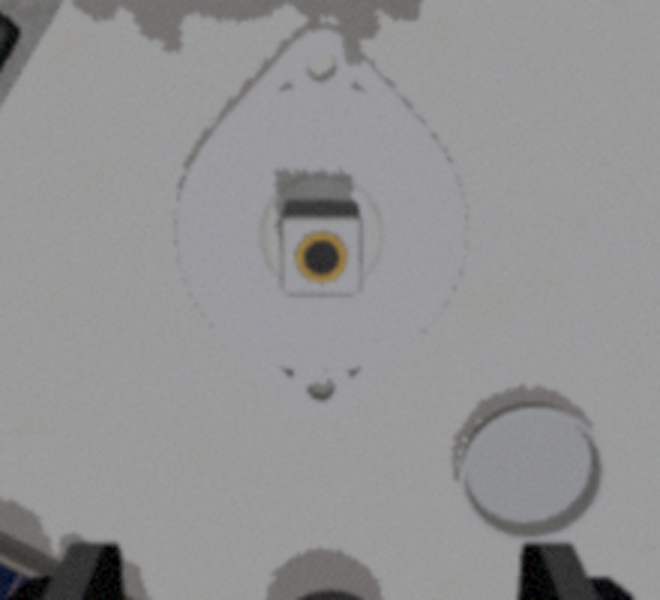

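The boss ring is at (277,175.7) and the holes at (277,112) and (277,220), so the cover is aligned with the tool. The dish is at (347,245), clear of the fingers.

Run:
```python
from h import *
s=ctrl.read_state();R=Ro.from_rotvec(s["orientation"]).as_matrix(); p=np.array(s["position"])
c=cam("wrist")
b=ray(c,277,175.7,.048); h=[ray(c,277,112,.011),ray(c,277,220,.011)]
print(b,h,(h[0]+h[1])/2,R.T@(b-p), R.round(4), p)
```

```text
[0.44836102 0.29364485 0.048     ] [array([0.41228094, 0.34449784, 0.011     ]), array([0.48486974, 0.24242182, 0.011     ])] [0.44857534 0.29345983 0.011     ] [0.00292956 0.00147888 0.38232856] [[-5.781e-01  8.160e-01  3.000e-04]
 [ 8.160e-01  5.781e-01 -1.000e-04]
 [-3.000e-04  2.000e-04 -1.000e+00]] [0.44872589 0.2904566  0.43032918]
```

```bash
python3 -m crank '[[0,0,0,0.003,0.0015,0.05,0.06],[0,0,0,0.003,0.0015,0.11,0.06],[0,0,0,0.003,0.0015,0.16,0.06],[0,0,0,0.003,0.0015,0.2,0.06],[0,0,0,0.003,0.0015,0.225,0.06],[0,0,0,0.003,0.0015,0.238,0.06],[0,0,0,0.003,0.0015,0.241,0.06],[0,0,0,0.003,0.0015,0.241,0.06],[0,0,0,0.003,0.0015,0.241,0.04],[0,0,0,0.003,0.0015,0.241,0.02],[0,0,0,0.003,0.0015,0.241,0.015],[0,0,0,0.003,0.0015,0.241,0.015],[0,0,0,0.003,0.0015,0.241,0.015],[0,0,0,0.003,0.0015,0.241,0.015]]'
```

```text
time_s: 16.7
position: [0.4482, 0.2949, 0.1902]
orientation: [1.44, 2.791, 0.002]
contact_force: [-1.0, -1.6, 5.4]
finger_gap: 0.0272
gripper_force: 61.0
```

```bash
python3 -m crank '[[0,0,0,0,0,-0.005,0.015],[0,0,0,0,0,-0.02,0.015],[0,0,0,0,0,-0.05,0.015],[0,0,0,0,0,-0.09,0.015],[0,0,0,0,0,-0.13,0.015],[0,0,0,0,0,-0.17,0.015],[0,0,0,0,0,-0.21,0.015],[0,0,0,0,0,-0.24,0.015],[0,0,0,0,0,-0.25,0.015],[0,0,0,0,0,-0.25,0.015],[0,0,0,0,0,-0.25,0.015]]'
python3 - <<'E'
from h import *
s=ctrl.read_state();R=Ro.from_rotvec(s["orientation"]).as_matrix(); p=np.array(s["position"])
c=cam("wrist");save(c,"w5"); print(p,R.round(4))
hsv=cv2.cvtColor(c["image"],cv2.COLOR_RGB2HSV); m=cv2.inRange(hsv,(8,110,60),(30,255,255)); n,l,st,ce=cv2.connectedComponentsWithStats(m)
print([(st[i].tolist(),ce[i].round(1)) for i in range(1,n) if st[i][4]>20])
for q in ([0,0,.141],[.062,0,.178],[-.062,0,.178]): print(proj(c,p+R@q))
t=np.array([.4332,-.2189,p[2]]); print(R.T@(t-p))
E
```

```text
time_s: 18.08
position: [0.4474, 0.2943, 0.4376]
orientation: [-1.44, -2.79, 0.004]
contact_force: [0.3, -0.8, -3.4]
finger_gap: 0.0274
gripper_force: 59.9
[0.44743185 0.29429474 0.4376256 ] [[-5.794e-01  8.150e-01 -2.400e-03]
 [ 8.150e-01  5.794e-01 -1.500e-03]
 [ 2.000e-04 -2.900e-03 -1.000e+00]]
[([254, 304, 46, 39, 718], array([276.4, 322.3]))]
[274.17263662 322.89592551]
[274.57910057 146.07689021]
[274.69060824 376.2254681 ]
[-0.41002001 -0.30895678  0.00082875]
```

```bash
python3 -m crank '[[0,0,0,-0.01,-0.0075,0,0.015],[0,0,0,-0.035,-0.026,0,0.015],[0,0,0.03,-0.07,-0.053,0,0.015],[0,0,0.07,-0.105,-0.079,0,0.015],[0,0,0.12,-0.14,-0.1055,0,0.015],[0,0,0.17,-0.175,-0.132,0,0.015],[0,0,0.22,-0.21,-0.158,0,0.015],[0,0,0.27,-0.245,-0.1845,0,0.015],[0,0,0.32,-0.28,-0.211,0,0.015],[0,0,0.36,-0.315,-0.237,0,0.015],[0,0,0.39,-0.35,-0.264,0,0.015],[0,0,0.402,-0.38,-0.286,0,0.015],[0,0,0.402,-0.4,-0.301,0,0.015],[0,0,0.402,-0.41,-0.309,0,0.015],[0,0,0.402,-0.41,-0.309,0,0.015],[0,0,0.402,-0.41,-0.309,0,0.015],[0,0,0.402,-0.41,-0.309,0,0.015]]'
python3 - <<'E'
from h import *
s=ctrl.read_state();R=Ro.from_rotvec(s["orientation"]).as_matrix(); p=np.array(s["position"])
c=cam("wrist");save(c,"w6"); print(p,R.round(4),np.degrees(np.arctan2(R[1,1],R[0,1])))
w=c["image"][120:180,245:305]; g=cv2.cvtColor(w,cv2.COLOR_RGB2GRAY); print(g[::4,::4])
print(proj(c,p+R@[.062,0,.178]), R.T@(np.array([.4330,-.2189,.0])-p))
c=cam("scene"); save(c,"s6"); c=cam("side"); save(c,"d6")
E
```

```text
time_s: 20.25
position: [0.4339, -0.2173, 0.4391]
orientation: [-1.966, -2.45, -0.001]
contact_force: [0.6, 0.5, -3.5]
finger_gap: 0.0275
gripper_force: 59.7
[ 0.43387669 -0.21730552  0.4391064 ] [[-2.163e-01  9.763e-01 -1.000e-04]
 [ 9.763e-01  2.163e-01  5.000e-04]
 [ 6.000e-04 -0.000e+00 -1.000e+00]] 12.49385960965191
[[125 129 127 132 127 168 171 174 172 172 170 148 117 166 172]
 [126 127 130 117 159 172 173 174 173 173 171 171 172 136 171]
 [124 128 128 129 129 147 173 174 172 174 173 172 172 171 136]
 [126 121 129 128 127 131 151 171 173 174 173 173 172 173 173]
 [121 128 129 129 128 126 155 131 128 145 170 173 172 175 172]
 [131 128 130 132 126 129 112 115 112 137 171 172 172 172 173]
 [126 127 127 131 126 114 111 113 113 169 171 168 173 173 172]
 [128 127 129 127 123 107 113 113 165 169 173 136 172 173 172]
 [129 127 128 130 125 101 113 114 132 168 168 161 174 173 172]
 [129 128 126 128 124 127  75 109 113 106 107 173 172 173 172]
 [127 117 125 128 124 127 127 112  95 121 140 167 174 173 171]
 [ 87  80 120 125 123 126 127 124 125 127 127 166 172 172 143]
 [124 123 125 122 124 126 126 127 127 123 124 124 171 174 173]
 [124 125 125 123 123 128 123 127 128 125 125 124 173 174 173]
 [128 125 127 125 124 126 125 128 126 126 124 122 127 173 174]]
[273.85374967 147.01094904] [-0.00160899 -0.00120012  0.43910558]
```

```bash
python3 -m crank '[[0,0,0,-0.0015,-0.001,0.015,0.015],[0,0,0,-0.0015,-0.001,0.045,0.015],[0,0,0,-0.0015,-0.001,0.075,0.015],[0,0,0,-0.0015,-0.001,0.1,0.015],[0,0,0,-0.0015,-0.001,0.12,0.015],[0,0,0,-0.0015,-0.001,0.135,0.015],[0,0,0,-0.0015,-0.001,0.142,0.015],[0,0,0,-0.0015,-0.001,0.145,0.015],[0,0,0,-0.0015,-0.001,0.145,0.015],[0,0,0,-0.0015,-0.001,0.145,0.015]]'
python3 - <<'E'
from h import *
s=ctrl.read_state();R=Ro.from_rotvec(s["orientation"]).as_matrix(); p=np.array(s["position"])
c=cam("wrist"); print(p,R.round(4))
hsv=cv2.cvtColor(c["image"],cv2.COLOR_RGB2HSV); m=cv2.inRange(hsv,(8,110,60),(30,255,255)); n,l,st,ce=cv2.connectedComponentsWithStats(m)
print([(ce[i].round(1)) for i in range(1,n) if st[i][4]>200])
# ring in fixed cameras: triangulate
A=[]
for nme in("scene","side"):
    c=cam(nme); save(c,nme+"7"); pr=proj(c,p+R@[0,0,.142]); u0,v0=pr.astype(int)
    hs=cv2.cvtColor(c["image"],cv2.COLOR_RGB2HSV); mm=cv2.inRange(hs,(8,110,60),(30,255,255))[max(v0-20,0):v0+20,max(u0-20,0):u0+20]
    y,x=np.nonzero(mm); print(nme,pr,len(x),(x.mean()+u0-20,y.mean()+v0-20) if len(x) else None)
E
```

```text
time_s: 21.65
position: [0.4333, -0.2203, 0.2948]
orientation: [1.968, 2.447, 0.001]
contact_force: [0.0, -0.9, -3.1]
finger_gap: 0.0276
gripper_force: 59.8
[ 0.43327316 -0.22028671  0.29478863] [[-2.143e-01  9.768e-01  1.200e-03]
 [ 9.768e-01  2.143e-01 -4.000e-04]
 [-6.000e-04  1.100e-03 -1.000e+00]]
[array([276.5, 322.1])]
scene [360.95172402 141.79023106] 8 (np.float64(361.25), np.float64(141.0))
side [335.75624302 157.51253094] 0 None
```

```bash
python3 -m crank '[[0,0,0,0.0005,0,0.005,0.015],[0,0,0,0.0005,0,0.01,0.015],[0,0,0,0.0005,0,0.014,0.015],[0,0,0,0.0005,0,0.0155,0.015],[0,0,0,0.0005,0,0.0155,0.015],[0,0,0,0.0005,0,0.0155,0.015],[0,0,0,0.0005,0,0.0155,0.015],[0,0,0,0.0005,0,0.0155,0.015]]'
python3 - <<'E'
from h import *
P=[];Y=[];C=[]
for i in range(8):
    c=cam("wrist"); s=ctrl.read_state(); P.append(s["position"]); R=Ro.from_rotvec(s["orientation"]).as_matrix(); Y.append(np.degrees(np.arctan2(R[1,1],R[0,1])))
    m=cv2.inRange(cv2.cvtColor(c["image"],cv2.COLOR_RGB2HSV),(8,110,60),(30,255,255)); n,l,st,ce=cv2.connectedComponentsWithStats(m); C+=[ce[i] for i in range(1,n) if st[i][4]>200]
print(np.mean(P,0),np.std(P,0),np.mean(Y),np.mean(C,0),s["contact_force"],R.round(4)[:,2])
E
```

```text
time_s: 22.8
position: [0.4329, -0.2197, 0.2788]
orientation: [1.969, 2.448, 0.0]
contact_force: [-0.0, 0.3, -4.3]
finger_gap: 0.0273
gripper_force: 59.8
[ 0.43288837 -0.21966703  0.27872617] [1.79702993e-05 1.71682125e-05 3.18508243e-05] 12.377944439624242 [276.53852191 322.20795337] [-0.69431408 -0.23547013 -3.14127348] [-0.  0. -1.]
```

```bash
python3 -c "
from rig import ctrl
print(ctrl.close_job())"
```

```text
the job is handed in; nothing more can be done
None
```

The job is handed in: the float ball rests let go on the drain seat, and by my measurements the gripper holds the cover level, about 12 mm above the stud tips and within about 1 mm of the chamber's axis; the verdict was not shown to me.

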